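# Press the lid onto the tub

### The job

Push the press's loading tray, with the red-lidded tub standing in it, fully home under the press. Wind the crank clockwise until the white platen just meets the lid, then give it one more half turn and let go, leaving the tub clamped. Do not over-tighten it, and leave the other things on the counter where they are.

Things in the scene. Friction and masses are not known exactly. Their poses are not given: they have to be found in the camera images.
- press: Bench lid press, fixed to the counter: grey base plate 190 x 190 x 16 mm, two steel posts 18 mm thick at y = -72 and +72 mm, grey crossbeam 40 (x) x 176 (y) mm from 155 to 180 mm high (post nuts to 188 mm). Origin: on the counter, on the upright screw axis; x points to the back of the press, along the tray's way in; z up.
- tray (a joint): Steel loading tray, 100 x 100 mm, on rails in the press: 0 m = drawn out (as at the start), 0.085 m = fully home against its stop, the tub then centred under the platen. Slides along the press's +x; friction about 2 N; it stays where it is left.
- tray_handle (a point): Centre of the tray's upright blue post, the handle: 18 mm diameter, 52 mm tall (this point is 18 mm below its top; its foot stands 26 mm above the counter). It lies 115 mm in front of (press -x from) the tray's centre, so 115 mm in front of the screw axis when the tray is home. Post and tray do not turn.
- tub: White tub with a red lid, loose, standing in the shallow recess of the tray (rim 6 mm high): 80 mm diameter, 60 mm tall over the lid, 280 to 560 g. Origin at the centre of its underside, which is 26 mm above the counter; z is its axis.
- ram: Press screw with all it carries (crank, collar, white 72 mm platen). Origin on the screw axis at the crank arm's underside, 235 mm above the counter at crank 0; axes as the press, does not turn. The platen's underside hangs 119 to 134 mm below this origin, set differently each time and not measured: it meets the lid somewhere between 0.9 and 1.9 turns from crank 0. Find it by feel.
- crank (a joint): Crank angle, rad, growing clockwise seen from above, which winds screw and platen down 16 mm per turn; at 0 the knob is in front of the screw axis (press -x); range 0 to 17.3. Friction is 7.5 N felt at the knob. The platen is sprung (90 N preload, then 5 N per mm): on meeting the lid the knob gets harder to push by about 4 N, then by 3.7 N per turn. The screw stays where it is left.
- crank_knob (a point): Centre of the upright red crank knob, 20 mm diameter, 40 mm tall, which spins freely on its pin, 55 mm from the screw axis; its foot stands 4 mm above the 12 mm thick dark crank arm, and nothing stands higher near it. The knob's centre lies 36 mm above the origin of ram.
- tub_b: Bystander: tub with a blue lid on the counter, 80 mm diameter, 60 mm tall; origin at its underside.
- tub_c: Bystander: tub with a green lid, same size; origin at its underside.
- cups: Bystander: upside-down stack of white cups, 86 mm diameter, 202 mm tall; origin at its underside.
- plates: Bystander: stack of white plates, 160 mm diameter, 54 mm tall; origin at its underside.
- cup: Bystander: single white cup, 84 mm diameter, 95 mm tall; origin at its underside.
- sauce: Bystander: jar with a red cap, 60 mm diameter, 130 mm tall; origin at its underside.
Mind the look-alikes: they are no part of the job. Leave any brown or yellow look-alike of the tub alone.

How it is judged (in metres and radians):
On the way, in this order (a step that is already met when the one before it is completed fails the run):
1. the tray, with the tub in it, is pushed fully home before the platen touches the lid (value of joint tray above 0.081 m and horizontal distance between tub and ram below 0.008 m and contact force between ram and tub below 1 N), for 0.2 s.
2. the platen is wound down onto the lid (contact force between ram and tub above 30 N), for 0.05 s.
At the end, for the whole second after the job is handed in: The tray is within 4 mm of home, the tub upright and within 8 mm of the screw axis, and the platen presses on its lid with 120 to 140 N, which is a half turn (within about 45 degrees either way) past first contact; the crank is at rest and let go (contact force between ram and tub between 120 and 140 N and value of joint tray above 0.081 m and horizontal distance between tub and ram below 0.008 m and angle between tub's own z axis and vertical below 0.06 rad and velocity of joint crank between -0.05 and 0.05 rad/s); the robot touches nothing.
It fails at once if the press is over-tightened: more than 152 N on the lid (some 100 degrees past the half turn) (contact force between ram and tub above 152 N).
It fails at once if another thing on the counter is shoved more than 30 mm (distance of any of tub_b, tub_c, cups, plates, cup, sauce from where it was at the start of the episode above 0.03 m).
It also fails if it takes over 72 s, if anything falls off the work surface, if the arm or the gripper's body presses on something with over 40 N, if the wrist force passes 120 N, or if a joint passes its speed limit or range.

### The arm

A 6-joint arm with a two-finger parallel gripper is mounted at the origin on the work surface. World frame = base frame: x ahead of the robot, y to its left, z up, the work surface at z = 0. Lengths are in mm, angles in rad, forces in N, time in s.
With the tool pointing down it reaches from about 250 to 725 mm from the base axis. Payload 4 kg.
Tool frame: the origin (TCP) lies at the very end of the fingers, on their centre line; the grasp point (between the pads) lies 19 mm behind it; z points along the fingers, y is the line along which they close (so a half turn about z gives the same grasp; the last joint's range is limited). The gripper opens to 85 mm and grips with 20 to 120 N. Pads are 22 mm wide; open, the fingers measure 114 mm over their backs; the gripper's body (76 mm by 85 mm) begins 54 mm behind the grasp point. The pads swing forward as they close: fully open they stand 13 mm farther back than shut.
Start: joints at [1.142, 0.241, 0.005, 1.335, 0, 1.571], TCP at [207.888, 454.733, 231.306] pointing down, gripper open.
Joint ranges: [-2.72, 2.72], [-1.05, 1.87], [-1.09, 1.28], [-1.99, 2.15], [-1.42, 1.44], [-3.14, 3.14]. Speed limits (rad/s): [2.79, 2.79, 3.14, 3.14, 3.14, 3.14].

### API

Orientations are given as a unit quaternion [w, x, y, z].
In Python, from rig import manip gives the robot as it stands. The module is installed in compiled form; this text tells all that it offers. Calls block until the motion is done:
- manip.reach(position, orientation): joint-space move of the TCP to a pose.
- manip.move_l(position, v=150, rotation=None, stop_force=None): straight line of the TCP; rotation=None keeps the orientation; v is the mean speed in mm/s. With stop_force (N) it stops when the force on the tool has changed by that much, and returns True; else False.
- manip.move_j(angles): joint-space move.
- manip.gripper_to(opening, strength=None): finger opening in mm; strength is the grip in N (None keeps the last); returns when the fingers have stopped.
- manip.hold(seconds).
- manip.solve_ik(position, orientation): joint angles nearest the present ones, or None.
- manip.get_obs(): the state.
- manip.grab_frame(name): name is "scene" or "top" or "wrist"; returns a dict with "pixels" (420x560x3 uint8, blue, green, red), "vfov" (degrees; the focal length in pixels is half the picture's height over the tangent of half this angle, whatever the lens; pixels are square), "cx", "cy" (the principal point, pixels), "dist_coeffs" ([k1, k2, p1, p2, k3] as OpenCV has them; the pictures are not rectified), "R" (3x3) and "t" (3): a world point X has camera coordinates R X + t. Camera axes: x right, y down, z forward; pixel columns grow to the right and rows downward; lengths in mm; the calibration is good to about 2 mm. A picture is of the moment at which its call begins. There is no depth.
A pose or a line that the arm cannot do raises manip.IKError and nothing moves.
- manip.finish_job(): hands the job in; it is judged then, once.
Trained networks look in the newest picture that a camera, given by its name, has taken for a name from the list of things; names that differ only in an ending like _2 or _b are one class to them, and where a whole thing is asked for, a point or a joint stands for the part that bears it (a point fixed in the world has none). Each returns a list of dicts, best first, with "p" (0 to 1); they miss things now and then, are a little off and sometimes report something else, mostly with a low value. They report only what shows in the picture. A call takes as long as a camera call. They do not tell look-alikes from the thing itself.
- manip.spot_in(camera, query): "centre" ([row, column] in pixels, amid what is visible of it).
- manip.tip_of(camera, query): "centre" ([row, column] in pixels: a listed point, or the origin of a listed thing).
The state is a dict: "clock": time; "joint_pos": joint angles; "dq": joint speeds; "tau": joint torques, N m; "eef_pos": TCP position; "orientation": TCP orientation; "force": force on the tool from outside, world axes, zero at the start; "moment": the same for the moment, N m; "grip_width": finger opening in mm; "grasp_force": force on a finger pad.
Only numpy, scipy, OpenCV 4.12 (cv2) and the standard library are available. Lean on these libraries where they do the work, as an engineer would, in place of code of your own. Each camera call takes 0.05 s, during which the arm holds its last target. There are 200 camera calls.

## Working session

There is one attempt and no reset: what is moved stays moved. The work goes in short steps, each a Python script; the robot and the scene stay as the last script left them, time stands still between calls to the robot, and variables do not carry over. Pictures are saved under pics/ and viewed, at most 10 in all, crops included, and the job is handed in when it is done.

```bash
mkdir -p pics; cat > h.py <<'E'
from rig import manip
import numpy as np, cv2
def cam(f):
    h=f["pixels"].shape[0]; F=h/2/np.tan(np.radians(f["vfov"])/2)
    return np.array([[F,0,f["cx"]],[0,F,f["cy"]],[0,0,1]]),np.array(f["dist_coeffs"],float),np.array(f["R"],float),np.array(f["t"],float)
def ray(f,rc):
    K,d,R,t=cam(f)
    u=cv2.undistortPoints(np.array([[[rc[1],rc[0]]]],float),K,d)[0,0]
    return -R.T@t, R.T@np.array([u[0],u[1],1])
def at_z(f,rc,z):
    o,d=ray(f,rc); return o+d*(z-o[2])/d[2]
def proj(f,X):
    K,d,R,t=cam(f)
    p=cv2.projectPoints(np.array([X],float),cv2.Rodrigues(R)[0],t,K,d)[0][0,0]; return p[::-1]
E
python3 - <<'E'
from h import *
for n in ("top","scene"):
    f=manip.grab_frame(n); cv2.imwrite(f"pics/{n}0.png",f["pixels"])
    for q,z in (("crank_knob",271),("tray_handle",60),("ram",235),("press",0),("tub",26)):
        for r in manip.tip_of(n,q)[:3]: print(n,q,np.round(r["p"],2),np.round(r["centre"],1),np.round(at_z(f,r["centre"],z)[:2]))
print(manip.get_obs())
E
```

```text
top crank_knob 0.58 [172.5 234.9] [638.  92.]
top crank_knob 0.17 [216.5 395.9] [ 534. -321.]
top tray_handle 0.92 [252.5 260.9] [441.  23.]
top tray_handle 0.71 [161.6 188.3] [705. 243.]
top tray_handle 0.51 [217.8 394.3] [ 550. -368.]
top ram 0.95 [172.9 258.3] [645.  33.]
top press 0.56 [185.5 259.6] [646.  32.]
top tub 0.93 [250.  153.6] [443. 343.]
top tub 0.88 [213.4 256.6] [558.  39.]
top tub 0.76 [240.6 310.3] [ 480. -123.]
scene crank_knob 0.41 [172.3 319.6] [638.  88.]
scene crank_knob 0.21 [338.4 276.5] [ 829. -427.]
scene tray_handle 0.64 [220.7 253.6] [459.  13.]
scene ram 0.58 [196.8 311.4] [652.  21.]
scene ram 0.51 [220.5 359.7] [803.   5.]
scene press 0.58 [255.  307.6] [646.  28.]
scene tub 0.98 [184.  332.5] [559. 350.]
scene tub 0.88 [217.4 267.1] [464.  80.]
scene tub 0.86 [266. 236.] [ 506. -144.]
{'clock': 0.6, 'joint_pos': array([1.14202482e+00, 2.40590607e-01, 4.99105414e-03, 1.33521798e+00,
       2.82638674e-05, 1.57082474e+00]), 'dq': array([-0.001367  , -0.00154958,  0.00014943, -0.00254052,  0.00030094,
        0.00077919]), 'tau': array([ 4.74067019e-04, -3.71977115e+01,  2.52569336e+01,  1.43322664e-03,
        3.33707726e-05, -2.79518062e-06]), 'eef_pos': array([207.86408598, 454.73115943, 231.30773935]), 'orientation': array([-1.60640337e-05,  2.12761167e-01,  9.77104235e-01, -7.35379952e-06]), 'force': array([ 0.0083834 ,  0.76482747, -0.40576714]), 'moment': array([0.01074519, 0.02080982, 0.02209641]), 'grasp_force': 0.0, 'grip_width': 85.10211831367883}
```

View pics/top0.png

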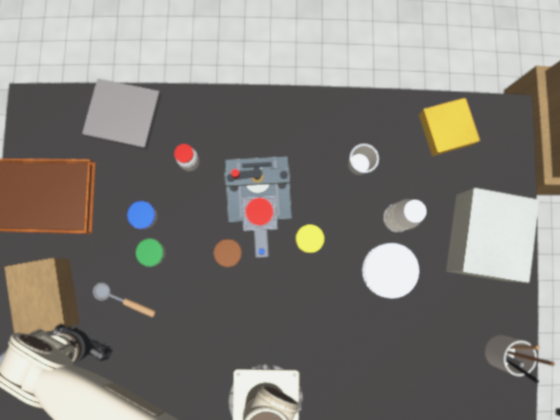

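View pics/scene0.png

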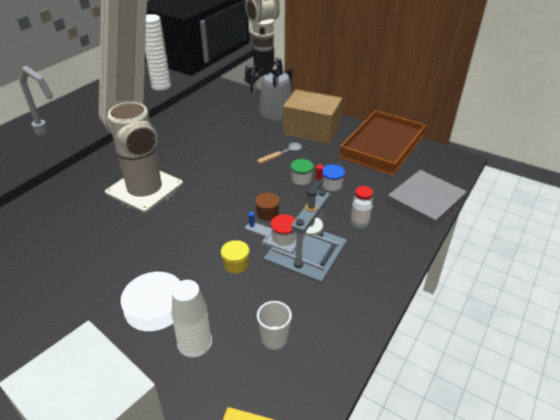

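The top view shows the press at about (185,258), the blue handle at (252,261), the red-lidded tub at (212,259) and the red knob at (172,235). That puts the knob at the press's +y side, so the crank is already about a quarter turn in. The yellow and brown look-alikes stand either side of the tray.

```bash
python3 - <<'E'
from h import *
a=0.05/2
manip.reach([400,23,300],[0,np.cos(a),np.sin(a),0])
o=manip.get_obs(); print(o["eef_pos"],np.round(o["joint_pos"],2),o["clock"])
for n in ("wrist","top"):
    f=manip.grab_frame(n); cv2.imwrite(f"pics/{n}1.png",f["pixels"])
    if n=="wrist": print(-cam(f)[2].T@cam(f)[3])
    for q,z in (("crank_knob",267),("tray_handle",60),("ram",231),("press",0),("tub",26)):
        for r in manip.tip_of(n,q)[:3]: print(n,q,np.round(r["p"],2),np.round(r["centre"],1),np.round(at_z(f,r["centre"],z)[:2]))
E
```

```text
[399.99866843  23.13499406 299.95760654] [ 0.06  0.02 -0.07  1.48  0.   -3.13] 4.4917
[467.87394071  26.88228192 441.42211805]
wrist tray_handle 0.93 [143.8 275.9] [445.  22.]
wrist press 0.22 [ 47.9 274.4] [569.  30.]
wrist tub 0.78 [62.1 28.1] [537. 355.]
wrist tub 0.78 [141.2 207. ] [443. 116.]
wrist tub 0.75 [117.7 372.4] [ 485. -105.]
top crank_knob 0.52 [170.8 235.6] [643.  91.]
top tray_handle 0.73 [250.3 258.5] [448.  30.]
top tray_handle 0.35 [173.8 234.3] [671. 106.]
top ram 0.7 [173.9 260.4] [643.  28.]
top press 0.6 [187.9 259.6] [639.  32.]
top tub 0.85 [241.4 309.3] [ 478. -120.]
top tub 0.81 [216.5 145.8] [543. 370.]
top tub 0.76 [252.9 224. ] [439. 133.]
```

View pics/wrist1.png

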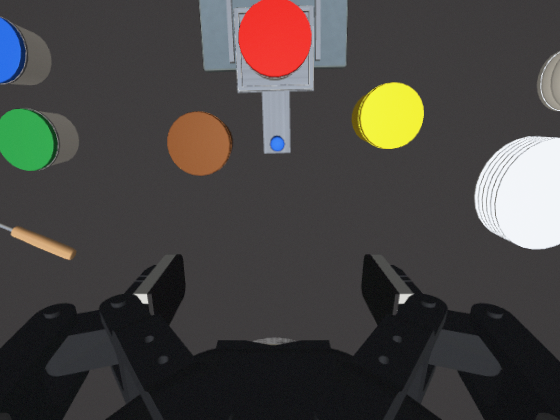

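The wrist view shows the handle top at (143,277) and the red lid at (37,275), with brown and yellow tubs at the sides. I'll flip the tool half a turn because j6 is near its limit, then grip the post and push.

```bash
python3 - <<'E'
from h import *
f=manip.grab_frame("wrist"); b,g,r=[f["pixels"][...,i].astype(int) for i in range(3)]
def cen(m,r0,r1,c0,c1):
    k=np.zeros_like(m); k[r0:r1,c0:c1]=m[r0:r1,c0:c1]; ys,xs=np.nonzero(k); return [(ys.min()+ys.max())/2,(xs.min()+xs.max())/2],len(ys)
hp,n1=cen((b>150)&(r<100)&(g<160),125,165,255,300); lp,n2=cen((r>180)&(g<80),0,90,220,330)
H=at_z(f,hp,78);L=at_z(f,lp,86); print(hp,n1,lp,n2,H,L)
d=(L-H)[:2]; yaw=np.arctan2(d[1],d[0]); print("dist",np.hypot(*d),"yaw",yaw)
u=np.array([np.cos(yaw),np.sin(yaw)]); print("axis",H[:2]+200*u, L[:2]+85*u)
q=[0,-np.sin(yaw/2),np.cos(yaw/2),0]
h=H[:2]
manip.reach([h[0],h[1],180],q)
manip.gripper_to(50,40)
manip.move_l([h[0],h[1],43],v=120,stop_force=10)
o=manip.get_obs(); print(np.round(o["eef_pos"],1),np.round(o["joint_pos"],2),np.round(o["force"],1),o["clock"])
manip.gripper_to(0,40)
o=manip.get_obs(); print(np.round(o["eef_pos"],1),o["grip_width"],np.round(o["force"],1),o["grasp_force"],o["clock"])
np.save("s.npy",[h[0],h[1],yaw])
E
```

```text
[np.float64(143.5), np.float64(276.5)] 162 [np.float64(37.5), np.float64(274.0)] 4451 [446.92774813  21.77111956  78.        ] [559.94422709  30.44551431  86.        ]
dist 113.34888460844111 yaw 0.0766031726791521
axis [646.34123042  37.07677479] [644.69495707  36.95041778]
[447.6  21.8  43.6] [ 0.05  0.32 -0.43  0.82 -0.   -0.03] [-0.4  0.1  0.3] 9.5
[447.5  20.8  43.7] 16.79205987700806 [-0.6 -4.3  5. ] 39.03893709182739 9.8917
```

```bash
python3 - <<'E'
from h import *
h0,h1,yaw=np.load("s.npy"); u=np.array([np.cos(yaw),np.sin(yaw)])
p=manip.get_obs()["eef_pos"]
for s,v in ((70,60),(88,25)):
    r=manip.move_l([p[0]+s*u[0],p[1]+s*u[1],p[2]],v=v,stop_force=15)
    o=manip.get_obs(); e=o["eef_pos"]-p; print(s,r,np.round(e,2),np.hypot(e[0],e[1]),np.round(o["force"],1),o["grip_width"],o["clock"])
manip.gripper_to(40)
o=manip.get_obs(); print(np.round(o["eef_pos"],2),np.round(o["force"],1))
manip.move_l([o["eef_pos"][0],o["eef_pos"][1],130],v=120)
e=manip.get_obs()["eef_pos"]
manip.move_l([e[0]-60*u[0],e[1]-60*u[1],330],v=150)
f=manip.grab_frame("wrist"); cv2.imwrite("pics/wrist2.png",f["pixels"])
for q,z in (("crank_knob",267),("tray_handle",60),("ram",231),("tub",26)):
    for r in manip.tip_of("wrist",q)[:2]: print(q,np.round(r["p"],2),np.round(r["centre"],1),np.round(at_z(f,r["centre"],z)[:2]))
print(manip.get_obs()["clock"])
E
```

```text
70 False [7.037e+01 5.470e+00 4.000e-02] 70.5806696084502 [ 2.3 -2.2  1.5] 17.183268543416183 11.2167
88 True [8.463e+01 6.560e+00 3.000e-02] 84.88821206288304 [-0.8 -0.3  5. ] 16.93123654882446 11.9083
[531.62  26.64  43.2 ] [-0.4  0.1 -0.1]
crank_knob 0.44 [274.2 276.9] [511.  28.]
tray_handle 0.63 [219.6 271. ] [533.  24.]
tub 0.92 [278.9 276.8] [645.  42.]
tub 0.92 [232.1 477.5] [540. 358.]
14.9167
```

View pics/wrist2.png

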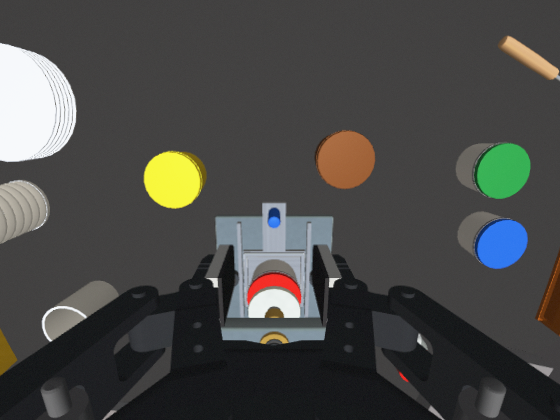

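The tray hit its stop after 84.9 mm. The wrist view shows the platen at about (300,274) over the lid at (285,274), and the handle at (218,273). Next I'll look at the knob from above.

```bash
python3 - <<'E'
from h import *
az=np.pi/2
manip.reach([640,40,365],[0,np.cos(az/2),np.sin(az/2),0])
o=manip.get_obs(); print(np.round(o["eef_pos"],1),np.round(o["joint_pos"],2),o["clock"])
f=manip.grab_frame("wrist"); cv2.imwrite("pics/wrist3.png",f["pixels"])
for q,z in (("crank_knob",267),("ram",231)):
    for r in manip.tip_of("wrist",q)[:3]: print(q,np.round(r["p"],2),np.round(r["centre"],1),np.round(at_z(f,r["centre"],z)[:2],1))
r_,g=f["pixels"][...,2].astype(int),f["pixels"][...,1].astype(int)
n,lab,st,c=cv2.connectedComponentsWithStats(((r_>150)&(g<90)).astype(np.uint8))
for i in range(1,n):
    if st[i,4]>60: print(st[i],c[i],at_z(f,c[i][::-1],287))
E
```

```text
[639.8  40.  365. ] [ 0.06  0.57  0.85  1.85 -0.    1.63] 16.3917
crank_knob 0.94 [146.3 268.4] [636.6  92. ]
ram 0.93 [201.1 279.4] [646.3  38.5]
[318   0  47  25 918] [340.91394336  10.15359477] [684.78600541 181.9502935  287.        ]
[250 136  32  40 596] [267.74832215 150.11577181] [636.41540688  90.6396014  287.        ]
```

View pics/wrist3.png

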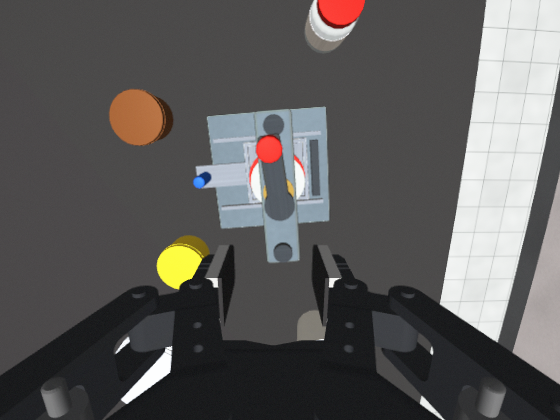

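The knob top shows at about (148,268) and the screw hub at (200,279). That gives the knob at (636.5, 91.5), the axis near (646, 37) and a crank angle of about 84°. I'll grip the knob and wind in small steps, logging the tangential force.

```bash
cat > wind.py <<'E'
from h import *
C=np.array([646.,37.]); yaw=0.0766; Rr=55.
def pt(phi):  # world TCP for crank angle phi (rad)
    a=np.pi+yaw-phi
    return np.array([C[0]+Rr*np.cos(a),C[1]+Rr*np.sin(a),271-16*phi/2/np.pi-15+Z0]), np.array([np.cos(a),np.sin(a),0]), np.array([np.sin(a),-np.cos(a),0])
Z0=0
def wind(p0,p1,step=10,v=45):
    log=[]
    for d in np.arange(p0+step,p1+.1,step):
        P,n,t=pt(np.radians(d)); manip.move_l(P,v=v)
        o=manip.get_obs(); F=o["force"]; e=o["eef_pos"]
        ph=np.degrees(np.pi+yaw-np.arctan2(e[1]-C[1],e[0]-C[0]))%360
        log.append([d,-F@t,F@n,F[2],ph,o["grip_width"],np.hypot(*(e[:2]-C))])
    log=np.array(log); print(np.round(log,1)); print(manip.get_obs()["clock"]); return log
E
python3 - <<'E'
from wind import *
manip.gripper_to(50,50)
P=pt(np.radians(84))[0]; print(P)
manip.move_l([P[0],P[1],300],v=150)
manip.move_l(P,v=80,stop_force=8)
manip.gripper_to(0,50)
o=manip.get_obs(); print(np.round(o["eef_pos"],1),np.round(o["force"],1),o["grip_width"],o["grasp_force"],o["clock"])
l=wind(84,204); np.save("l1.npy",l)
E
```

```text
[636.08196826  91.09836085 252.26666667]
[636.7  91.1 253.2] [0.7 0.7 3.3] 18.670378150313226 48.85024130344391 18.6333
[[ 94.    4.2  -0.4   5.6  92.9  18.7  54.9]
 [104.    4.5  -1.1   5.7 102.8  18.8  54.9]
 [114.    4.4  -2.3   6.6 112.8  19.1  54.8]
 [124.    4.2  -2.    4.9 122.6  18.6  54.7]
 [134.    4.   -2.5   6.4 132.6  18.7  54.7]
 [144.    4.5  -3.4   6.5 142.4  18.6  54.7]
 [154.    3.9  -3.4   5.3 152.2  18.9  54.6]
 [164.    5.1  -2.    5.1 162.   18.8  54.6]
 [174.    3.7  -2.8   5.4 171.8  18.8  54.6]
 [184.    5.   -1.9   5.3 181.7  18.8  54.6]
 [194.    4.8  -2.3   5.1 191.6  18.6  54.7]
 [204.    4.7  -1.1   4.5 201.6  18.7  54.7]]
23.0333
```

```bash
python3 - <<'E'
from wind import *
a=204; h=[]
while a<700:
    P,n,t=pt(np.radians(a+10)); manip.move_l(P,v=50); a+=10
    o=manip.get_obs(); F=o["force"]; h.append([a,-F@t,F@n,F[2]])
    if len(h)>3 and min(x[1] for x in h[-3:])>6.3: break
print(np.round(h,1).tolist(),manip.get_obs()["clock"],o["grip_width"]); np.save("l2.npy",h)
E
```

```text
[[214.0, 5.1, -1.8, 4.3], [224.0, 4.4, -2.0, 3.9], [234.0, 4.4, -1.5, 4.8], [244.0, 4.8, -0.5, 4.4], [254.0, 4.8, -1.8, 3.9], [264.0, 5.3, -2.0, 3.3], [274.0, 5.1, -1.2, 5.2], [284.0, 5.1, -2.4, 5.4], [294.0, 3.6, -1.8, 5.1], [304.0, 4.5, -2.0, 4.6], [314.0, 4.4, -0.9, 5.6], [324.0, 3.9, -1.5, 5.5], [334.0, 3.8, -0.8, 6.8], [344.0, 3.7, -0.8, 7.4], [354.0, 4.8, 0.2, 8.0], [364.0, 4.3, -0.8, 8.1], [374.0, 4.8, 0.5, 8.7], [384.0, 4.6, 1.5, 8.4], [394.0, 3.6, 0.8, 8.7], [404.0, 4.6, 1.2, 9.6], [414.0, 4.4, 1.9, 9.2], [424.0, 4.6, 1.4, 9.4], [434.0, 5.0, 2.6, 8.9], [444.0, 3.8, 2.3, 9.2], [454.0, 4.1, 1.8, 9.3], [464.0, 4.1, 0.9, 9.1], [474.0, 5.1, 1.7, 9.1], [484.0, 4.8, 1.5, 8.5], [494.0, 4.1, -0.1, 8.8], [504.0, 4.0, 0.8, 8.1], [514.0, 5.1, 0.7, 6.9], [524.0, 4.4, 0.7, 7.7], [534.0, 3.3, 0.8, 7.8], [544.0, 5.2, -0.0, 6.6], [554.0, 4.3, 0.3, 7.1], [564.0, 4.3, -0.1, 7.3], [574.0, 3.7, -0.3, 5.5], [584.0, 4.9, 0.8, 5.3], [594.0, 3.7, -0.9, 5.8], [604.0, 7.1, -0.6, 5.5], [614.0, 10.0, 0.0, 4.9], [624.0, 8.7, -1.1, 3.7]] 37.3833 18.63220825213804
```

Contact shows clearly at about 600° commanded, so I'll wind to 780° and release.

```bash
python3 - <<'E'
from wind import *
wind(624,784,v=50,step=10)if 0 else wind(624,780,step=12,v=50)
manip.gripper_to(60)
e=manip.get_obs()["eef_pos"]
manip.move_l([e[0],e[1],330],v=120)
manip.move_l([560,-20,380],v=200)
for n in ("wrist","top"):
    f=manip.grab_frame(n); cv2.imwrite(f"pics/{n}4.png",f["pixels"])
    for q,z in (("crank_knob",236),):
        for r in manip.tip_of(n,q)[:2]: print(n,q,np.round(r["p"],2),np.round(r["centre"],1),np.round(at_z(f,r["centre"],z)[:2],1))
print("expected knob",pt(np.radians(780))[0],manip.get_obs()["clock"],manip.get_obs()["force"])
E
```

```text
[[ 6.360e+02  9.300e+00 -1.400e+00  4.100e+00  2.730e+02  1.860e+01
   5.520e+01]
 [ 6.480e+02  8.400e+00 -1.500e+00  4.100e+00  2.848e+02  1.840e+01
   5.530e+01]
 [ 6.600e+02  9.000e+00 -2.400e+00  4.100e+00  2.965e+02  1.860e+01
   5.530e+01]
 [ 6.720e+02  9.500e+00 -1.800e+00  3.300e+00  3.081e+02  1.870e+01
   5.540e+01]
 [ 6.840e+02  9.300e+00 -7.000e-01  4.900e+00  3.198e+02  1.870e+01
   5.540e+01]
 [ 6.960e+02  9.500e+00 -9.000e-01  5.500e+00  3.315e+02  1.910e+01
   5.540e+01]
 [ 7.080e+02  9.500e+00 -8.000e-01  7.100e+00  3.433e+02  1.880e+01
   5.540e+01]
 [ 7.200e+02  1.030e+01  5.000e-01  8.700e+00  3.551e+02  1.900e+01
   5.540e+01]
 [ 7.320e+02  1.020e+01  1.200e+00  9.400e+00  7.000e+00  1.900e+01
   5.540e+01]
 [ 7.440e+02  9.700e+00  1.500e+00  1.190e+01  1.900e+01  1.840e+01
   5.540e+01]
 [ 7.560e+02  1.000e+01  1.700e+00  1.200e+01  3.100e+01  1.840e+01
   5.530e+01]
 [ 7.680e+02  1.060e+01  2.500e+00  1.310e+01  4.320e+01  1.900e+01
   5.520e+01]
 [ 7.800e+02  1.020e+01  3.400e+00  1.300e+01  5.540e+01  1.860e+01
   5.520e+01]]
42.3667
wrist crank_knob 0.85 [ 89.8 330.7] [612.2  79.5]
wrist crank_knob 0.31 [138.9 253.9] [542.7  36.2]
top crank_knob 0.61 [184.9 238.2] [611.7  84.7]
expected knob [614.93564146  82.38728488 221.33333333] 44.8833 [-0.14113806 -0.0542089  -0.0454493 ]
```

View pics/wrist4.png

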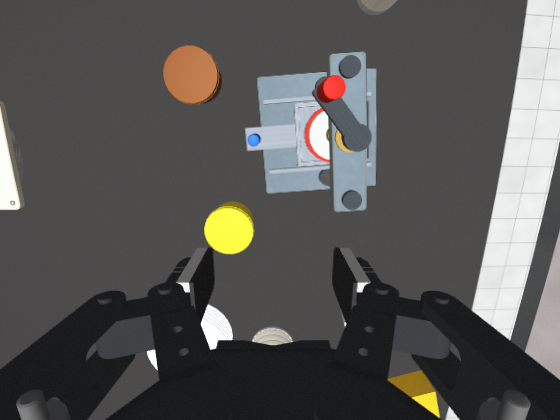

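The knob at (89,332) is free, where it should be, about 180° past contact. The platen is on the lid and the tray is home.

```bash
python3 -c "
from rig import manip
print(manip.finish_job())"
```

```text
the job is handed in; nothing more can be done
None
```

The job is handed in: the tray is home against its stop, the platen met the lid at about 1.67 turns, and I wound the crank another half turn and let go, leaving the tub clamped; the result has not come back, and I did not re-measure the bystanders.

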